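# Lock the keyhole-mounted control pod onto the microscope's sloped dock

## Robot

A 6-joint arm with a two-finger parallel gripper is mounted at the origin on the work surface. World frame = base frame: x ahead of the robot, y to its left, z up, the work surface at z = 0. Lengths are in m, angles in rad, forces in N, time in s.
With the tool pointing down it reaches from about 0.275 to 0.825 m from the base axis. Payload 4.9 kg.
Tool frame: the origin (TCP) lies midway between the tips of the shut fingers; the grasp point (between the pads) lies 19 mm behind it (bot.grip_depth is the distance from the TCP to the grasp point, in m); z points along the fingers, y is the line along which they close (so a half turn about z gives the same grasp; the last joint's range is limited). The gripper opens to 85 mm and grips with 20 to 120 N. Pads are 22 mm wide; open, the fingers measure 114 mm over their backs; the gripper's body (76 mm by 85 mm) begins 54 mm behind the grasp point. The pads swing forward as they close: fully open they stand 13 mm farther back than shut.
Start: joints at [-1.259, 0.326, -0.193, 1.052, 0, 1.437], TCP at [0.237, -0.496, 0.231] pointing down, gripper open.
Joint ranges: [-2.65, 2.65], [-0.97, 1.79], [-1.3, 1.35], [-1.93, 2.1], [-1.47, 1.37], [-3.14, 3.14]. Speed limits (rad/s): [2.57, 2.57, 3.14, 3.14, 3.14, 3.14].

## Interface

Orientations are given as a unit quaternion [w, x, y, z].
In Python, from cell import bot gives the robot as it stands. Calls block until the motion is done:
- bot.move_pose(position, orientation): joint-space move of the TCP to a pose.
- bot.move_linear(position, speed=0.15, rotation=None, until_force=None): straight line of the TCP; rotation=None keeps the orientation; speed is the mean speed in m/s. With until_force (N) it stops when the force on the tool has changed by that much, and returns True; else False.
- bot.goto_joints(angles): joint-space move.
- bot.set_gripper(opening, grasp_force=None): opening from 0.0 (shut) to 1.0 (fully open); grasp_force is the grip in N (None keeps the last); returns when the fingers have stopped.
- bot.wait(seconds).
- bot.solve_ik(position, orientation): joint angles nearest the present ones, or None.
- bot.camera(name): name is "scene" or "top" or "wrist"; returns the picture (420x560x3 uint8, red, green, blue); there is no depth.
- bot.calibration(name): a dict with "mtx" (3x3 intrinsics, pixels), "extrinsics" (4x4, takes a point from world to camera coordinates); the wrist camera has in their place "hand_eye" (4x4, takes a point from camera to tool coordinates, whose origin is the TCP and whose axes are the flange's). Camera axes: x right, y down, z forward; pixel columns grow to the right and rows downward; lengths in m; the calibration is good to about 2 mm. A picture is of the moment at which its call begins: read the wrist's pose just before it. calibration takes no time and is no camera call.
A pose or a line that the arm cannot do raises bot.PlanningError and nothing moves.
- bot.close_job(): hands the job in; it is judged then, once.
Trained networks look in the newest picture that a camera, given by its name, has taken for a name from the list of things; names that differ only in an ending like _2 or _b are one class to them, and where a whole thing is asked for, a point or a joint stands for the part that bears it (a point fixed in the world has none). Each returns a list of dicts, best first, with "confidence" (0 to 1); they miss things now and then, are a little off and sometimes report something else, mostly with a low value. They report only what shows in the picture. A call takes as long as a camera call. They do not tell look-alikes from the thing itself.
- bot.search_frame(camera, thing): "bbox" ([left, top, width, height] in pixels, round what is visible of it).
Readings, each from a call of its own:
- bot.read_clock(): time.
- bot.read_joint_positions(): joint angles.
- bot.read_joint_vel(): joint speeds.
- bot.read_joint_efforts(): joint torques, N m.
- bot.read_position(): TCP position.
- bot.read_tool_rot(): TCP orientation.
- bot.read_ft_force(): force on the tool from outside, world axes, zero at the start.
- bot.read_moment(): the same for the moment, N m.
- bot.read_gripper_width(): opening from 0.0 (shut) to 1.0 (fully open).
- bot.read_finger_force(): force on a finger pad.
Only numpy, scipy, OpenCV 4.12 (cv2) and the standard library are available. Lean on these libraries where they do the work, as an engineer would, in place of code of your own. Each camera call takes 0.05 s, during which the arm holds its last target. There are 200 camera calls.

## Task

Pick up the control pod whose steel base plate has a keyhole slot, press the large end of the slot over the head of the stud on the sloped dock until the plate lies flat on the face, then slide it down the slope until the slot's end stops against the stud and the stud clamps it, and let go. The stud may stand anywhere along its groove, so feel for it gently and never force the plate against the dock; leave the other pod, the slide tray, bottle, can and remote where they are.

Things in the scene. Friction and masses are not known exactly. Their poses are not given: they have to be found in the camera images.
- plate: the pod to mount: steel base plate 130 (x) x 64 (y) x 4 mm with a grey pod on its -x half and a keyhole through its +x half, on the line y = 0; about 0.35 kg. Origin: centre of the plate's underside; z up out of the plate. It starts flat on the bench. When mounted, its +x points up the slope (along face x) and its underside lies on the face
- pod (a point): grasp point on that pod, 28 mm above the plate's underside, at plate x = -30, y = 0. The pod is a grey block with upright sides, 44 (plate x) x 40 (plate y) mm, reaching from 4 to 42 mm above the underside; grasp it across y (40 mm)
- large_end (a point): centre of the keyhole's large end, at the plate's underside (plate x = +20, y = 0): an octagon 21 mm across flats, through the plate, which is 4 mm thick here
- slot_end (a point): where the stud's axis lies when fully home (plate x = +46, y = 0, underside), 26 mm from large_end. The narrow slot, 11 mm wide, runs from the large end towards plate +x and ends at x = +50. Along both sides of it (|y| 5.5 to 13 mm) the plate thickens as a ramp from 4 mm at x = 33 to 8 mm at x = 51, then stays 8 mm to x = 59
- dock: white fixed wedge-shaped dock, about 185 mm deep, 110 mm wide, with a sloped aluminium face on top. Origin on the bench; z up; the face falls at 20 degrees towards the dock's own -x (towards the robot): lower edge about 15 mm, upper edge about 84 mm above the bench
- face: frame on the dock's sloped face: origin on its surface at the middle of the stud's groove, 60 mm above the bench; x points up the slope, y level across it, z out of the face (20 degrees from vertical). The flat face reaches from x = -120 to +70 mm and y = -55 to +55 mm
- groove (a point): middle of the stud's groove (= face origin). The one stud stands firmly fixed along face z on the line y = 0, at a face x that is NOT measured: anywhere from -12 to +12 mm of this point, different each time; find it by feel or sight. Shank 8 mm in diameter; head 18 mm in diameter, underside 5.5 mm and top 10 mm above the face, edges nearly square
- clamp (a joint): how far the stud (head and shank) is drawn out along face z against its spring, in m: 0 when nothing lifts the head (it cannot be pushed in), 0.0025 with the plate fully home, its ramps under the head. Spring 2 N at 0, 5 N at 0.0025. Sliding the plate down to the stop takes roughly 2 to 10 N; let go, it stays. Single readings are noisy
- spare: spare pod: same grey pod, but its base plate is solid, with no keyhole slot (same outside sizes as plate); origin: centre of its underside; leave it alone
- slide_tray: open grey slide tray 90 x 120 x 30 mm; origin: centre of its underside; leave it alone
- oil_bottle: small amber bottle, 32 mm wide, 75 mm high; origin: centre of its underside; leave it alone
- objective_can: clear upright cylinder, 44 mm wide, 60 mm high; origin: centre of its underside; leave it alone
- remote: black remote control 160 x 44 x 19 mm, lying along its own x; origin: centre of its underside; leave it alone
Not all that is in view belongs to the job. Leave any blue or turquoise look-alike of the plate alone. What is shaped like the dock but blue is not meant.

How it is judged:
By the outcome, as a careful person would: the job done as asked, in the order asked, and still so for the second after the job is handed in, with the robot touching nothing.
It also fails if it takes over 67 s, if anything falls off the work surface, if the arm or the gripper's body presses on something with over 40 N, if the wrist force passes 120 N, or if a joint passes its speed limit or range.

## Working session

There is one attempt and no reset: what is moved stays moved. The work goes in short steps, each a Python script; the robot and the scene stay as the last script left them, time stands still between calls to the robot, and variables do not carry over. Pictures are saved under pics/ and viewed, at most 10 in all, crops included, and the job is handed in when it is done.

```bash
ls; mkdir -p pics; python3 - <<'E'
from cell import bot
import cv2,numpy as np
a=bot.camera("scene");b=bot.camera("top")
for n,i in(("scene",a),("top",b)): cv2.imwrite(f"pics/{n}0.png",cv2.cvtColor(i,cv2.COLOR_RGB2BGR))
for c in("scene","top"):
  for t in("plate","spare","dock","groove","large_end"):
    try: print(c,t,[(d["bbox"],round(d["confidence"],2)) for d in bot.search_frame(c,t)])
    except Exception as e: print(c,t,e)
  k=bot.calibration(c);print(np.round(k["mtx"],1).tolist(),np.round(k["extrinsics"],3).tolist())
print(bot.calibration("wrist"),bot.read_clock(),bot.read_tool_rot(),bot.grip_depth)
E
```

```text
pics
scene plate [([140.0, 167.1, 25.6, 42.5], 0.6), ([137.5, 208.5, 40.3, 46.3], 0.58)]
scene spare [([337.3, 185.7, 38.0, 45.5], 0.86)]
scene dock [([404.6, 171.2, 61.6, 50.8], 0.96), ([231.1, 232.6, 57.2, 62.2], 0.74)]
scene groove [([254.9, 256.8, 4.7, 6.3], 0.5)]
scene large_end [([79.4, 225.0, 38.1, 45.0], 0.95), ([144.6, 207.1, 32.3, 48.6], 0.94), ([137.1, 168.6, 30.2, 40.0], 0.88)]
[[428.1, 0.0, 278.4], [0.0, 428.1, 217.4], [0.0, 0.0, 1.0]] [[0.154, 0.988, -0.014, -0.102], [0.731, -0.124, -0.671, -0.316], [-0.664, 0.093, -0.742, 1.488], [0.0, 0.0, 0.0, 1.0]]
top plate [([350.8, 207.1, 28.8, 38.5], 0.87), ([369.9, 259.0, 17.8, 40.1], 0.62)]
top spare [([190.6, 193.5, 19.3, 42.0], 0.83)]
top dock [([273.1, 143.0, 39.9, 63.4], 0.81), ([105.6, 179.8, 43.7, 59.5], 0.81)]
top groove [([125.0, 186.2, 14.1, 20.7], 0.66), ([334.5, 151.2, 17.6, 16.4], 0.63), ([216.1, 143.8, 11.4, 13.4], 0.3)]
top large_end [([351.2, 204.7, 28.8, 43.6], 0.97), ([404.1, 202.2, 21.3, 36.4], 0.62)]
[[475.1, 0.0, 274.3], [0.0, 475.1, 197.2], [0.0, 0.0, 1.0]] [[0.069, -0.998, 0.003, -0.025], [-0.973, -0.068, -0.219, 0.507], [0.219, 0.012, -0.976, 1.466], [0.0, 0.0, 0.0, 1.0]]
{'mtx': array([[352.37546984,   0.        , 274.58707889],
       [  0.        , 352.37546984, 206.99208294],
       [  0.        ,   0.        ,   1.        ]]), 'hand_eye': array([[ 5.19214141e-04, -9.59978250e-01, -2.80074079e-01,
         7.18255743e-02],
       [ 9.99999790e-01,  6.06825393e-04, -2.26101420e-04,
        -1.97170060e-04],
       [ 3.87008509e-04, -2.80073903e-01,  9.59978364e-01,
        -1.42569895e-01],
       [ 0.00000000e+00,  0.00000000e+00,  0.00000000e+00,
         1.00000000e+00]])} 0.6 [-1.49672280e-05  9.75257304e-01  2.21072819e-01 -1.76046242e-06] 0.0187
```

```bash
python3 - <<'E'
import cv2,numpy as np
b=cv2.imread("pics/top0.png")[115:315,80:440]; a=cv2.imread("pics/scene0.png")[140:310,60:480]
cv2.imwrite("pics/v1.png",cv2.resize(b,None,fx=2.2,fy=2.2,interpolation=2)[:600,:800]); cv2.imwrite("pics/v2.png",cv2.resize(a,None,fx=1.9,fy=1.9,interpolation=2))
E
```

```text
(no output)
```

View pics/v1.png

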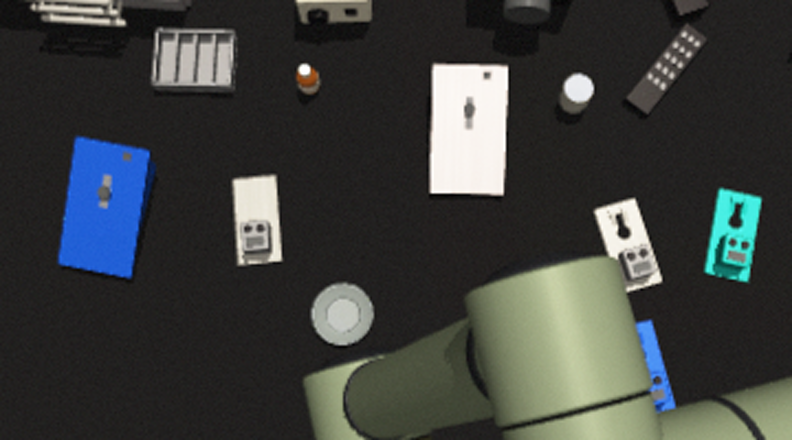

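View pics/v2.png

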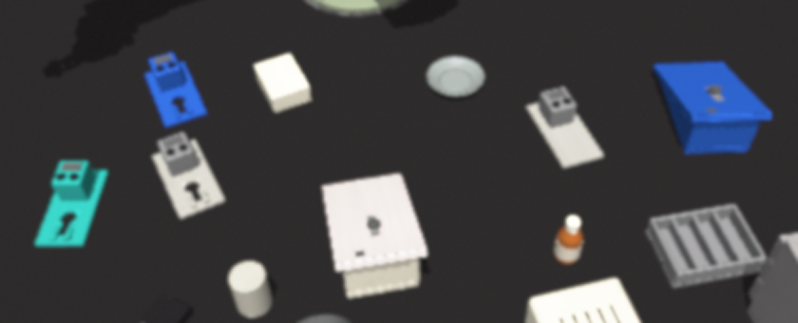

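Candidates in the top picture:
- white plate with keyhole at (366,226): the one I want
- white solid spare at (196,215)
- turquoise look-alike at (413,222)
- blue look-alike at (377,282)

The white dock is at (293,174) with its stud at about (293,165). The blue dock at (127,208) is not meant. Next I'll compute the poses and take a close-up.

```bash
cat > h.py <<'E'
from cell import bot
import cv2,numpy as np
from scipy.optimize import least_squares
from scipy.spatial.transform import Rotation as R
S20,C20=np.sin(np.radians(20)),np.cos(np.radians(20))
def Rq(q): return R.from_quat(np.r_[q[1:],q[0]]).as_matrix()
def q(M): a=R.from_matrix(M).as_quat(); return np.r_[a[3],a[:3]]
def Rz(y): return R.from_euler('z',y).as_matrix()
TILT=np.array([[C20,0,-S20],[0,1,0],[S20,0,C20]])   # face axes as columns in dock axes
FLIP=np.diag([1.,-1,-1])                            # tool axes in part axes
def E(c):
    k=bot.calibration(c)
    if c!="wrist": return k["mtx"],np.array(k["extrinsics"])
    T=np.eye(4);T[:3,:3]=Rq(bot.read_tool_rot());T[:3,3]=bot.read_position()
    return k["mtx"],np.linalg.inv(T@k["hand_eye"])
def proj(K,X,P): c=np.atleast_2d(P)@X[:3,:3].T+X[:3,3]; p=c@K.T; return p[:,:2]/p[:,2:]
def fit(obs,pts,x0,tilt=False,z0=0):
    """obs: list of (K,X,pixels,idx); solves x,y,yaw"""
    pts=np.array(pts,float)
    def w(s): return pts@(Rz(s[2])@(TILT if tilt else np.eye(3))).T+[s[0],s[1],z0]
    f=lambda s: np.concatenate([(proj(K,X,w(s)[i])-p).ravel() for K,X,p,i in obs])
    r=least_squares(f,x0); return r.x,np.abs(r.fun).max()
def shot(n):
    K,X=E("wrist"); im=bot.camera("wrist"); cv2.imwrite(f"pics/{n}.png",cv2.cvtColor(im,cv2.COLOR_RGB2BGR)); np.savez(f"pics/{n}.npz",K=K,X=X)
PC=[(.065,.032,.004),(.065,-.032,.004),(-.065,-.032,.004),(-.065,.032,.004)]
FC=[(.07,.055,0),(.07,-.055,0),(-.12,-.055,0),(-.12,.055,0)]
E
python3 - <<'E'
from h import *
K,X=E("top"); c=lambda a:np.array(a)/2.2+[80,115]
pl=fit([(K,X,c([(595,208),(635,198),(662,283)]),[0,1,2])],PC,[.45,-.2,.3]); print("plate",pl)
dk=fit([(K,X,c([(432,65),(508,67),(504,195),(430,193)]),[0,1,2,3])],FC,[.6,0,0],True,.06); print("face",dk)
x,y,a=pl[0]; p=np.array([x,y,0])+Rz(a)@[-.005,0,.2]
bot.set_gripper(1.0)
bot.move_pose(p,q(Rz(a)@FLIP)); shot("w0"); print(bot.read_clock(),bot.read_joint_positions())
E
```

```text
plate (array([ 0.44181285, -0.29360192,  0.32031798]), np.float64(0.5040385456539127))
face (array([ 0.61188395, -0.04395875,  0.04824178]), np.float64(0.28407445298824996))
1.9667 [-7.35846699e-01  3.08319820e-01 -3.01300567e-01  9.60552058e-01
 -4.31210119e-04  2.08689330e+00]
```

View pics/w0.png

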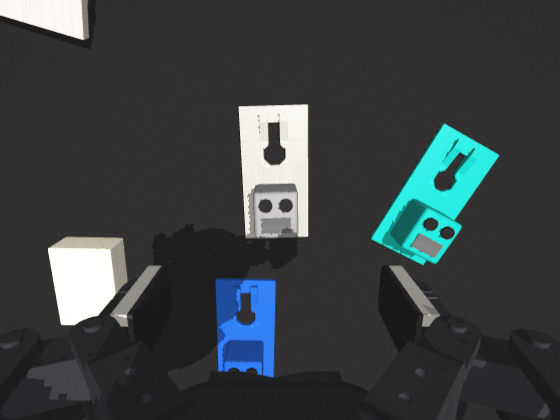

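The close-up shows the white keyhole plate at (274,170) with a grey pod, so the choice holds. The blue look-alike is below it at (246,320) and the turquoise one to the right at (440,195). Next I'll refine the plate pose and look at the dock.

```bash
python3 - <<'E'
from h import *
d=np.load("pics/w0.npz"); o=[(d["K"],d["X"],np.array([(239,106),(307,105),(308,237),(246,237),(274,152)]),[0,1,2,3,4])]
r=fit(o,PC+[(.02,0,.004)],[.44,-.29,.32]); print(r)
x,y,a=.6119,-.0440,.0482
M=Rz(a)@TILT
p=np.array([x,y,.06])+M@[-.02,0,.17]
bot.move_pose(p,q(M@FLIP)); shot("w1"); print(bot.read_clock(),bot.read_joint_positions())
im=cv2.imread("pics/w1.png"); cv2.imwrite("pics/w1b.png",cv2.resize(im,(800,600),interpolation=2))
E
```

```text
(array([ 0.44269963, -0.29419848,  0.34663626]), np.float64(1.766397762314881))
3.05 [-0.29393559  0.08192571 -0.62370096  0.53443204  0.11378976  2.82012932]
```

View pics/w1b.png

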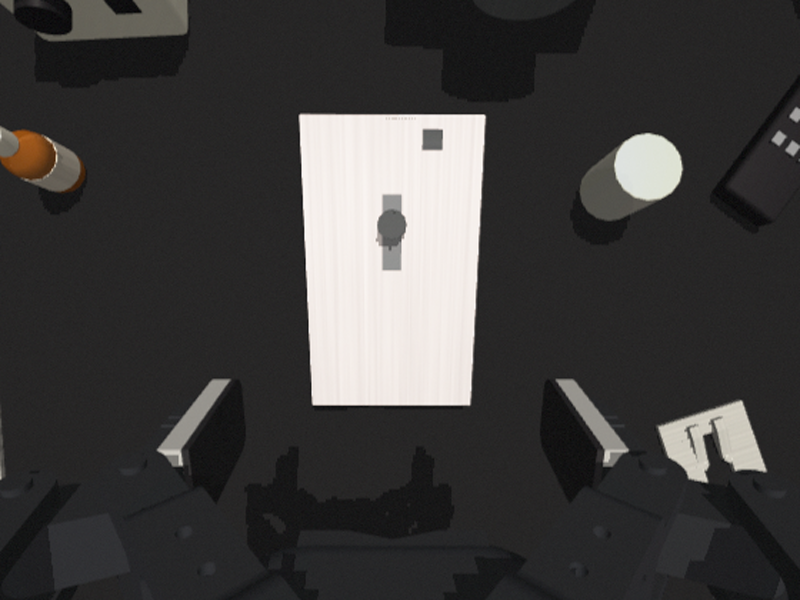

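The dock face corners are clear. The stud head is at (391,224) in the 800-pixel picture, slightly up the slope from the groove's middle. Now grasping.

```bash
python3 - <<'E'
from h import *
d=np.load("pics/w1.npz"); s=.7
px=np.array([(300,114),(486,115),(470,405),(312,405)])*s
print("face",fit([(d["K"],d["X"],px,[0,1,2,3])],FC,[.61,-.04,.05],True,.06))
px2=np.vstack([px,np.array([(391.5,224)])*s])
def f(v):
    M=Rz(v[2])@TILT; P=np.array(FC+[(v[3],v[4],.01)])@M.T+[v[0],v[1],.06]
    return (proj(d["K"],d["X"],P)-px2).ravel()
print("stud",least_squares(f,[.61,-.04,.05,0,0]).x)
d=np.load("pics/w0.npz")
r=fit([(d["K"],d["X"],np.array([(239,106),(307,105),(308,237),(274,152)]),[0,1,2,4])],PC+[(.02,0,.004)],[.44,-.29,.32]); print("plate",r)
x,y,a=r[0]; M=Rz(a)
g=np.array([x,y,0])+M@[-.03,0,.0283-bot.grip_depth]
bot.move_pose(g+[0,0,.1],q(M@FLIP))
print("hit",bot.move_linear(g,speed=.08,until_force=8), bot.read_position()-g)
bot.set_gripper(0.0,grasp_force=60)
print(bot.read_gripper_width(),bot.read_finger_force(),bot.read_ft_force())
bot.move_linear(g+[0,0,.12],speed=.12)
print(bot.read_gripper_width(),bot.read_finger_force(),bot.read_ft_force(),bot.read_moment(),bot.read_clock())
shot("w2")
im=cv2.imread("pics/w2.png"); cv2.imwrite("pics/w2b.png",cv2.resize(im,(800,600),interpolation=2))
E
```

```text
face (array([ 0.61352823, -0.04477508,  0.04139658]), np.float64(0.6644757754912405))
stud [ 6.13528232e-01 -4.47750815e-02  4.13965817e-02  7.00024374e-03
  4.24100686e-04]
plate (array([ 0.44256791, -0.29406127,  0.34447964]), np.float64(1.8507585633942654))
hit False [ 0.0003349  -0.00035572  0.00047166]
0.46196714600605115 61.72451734542847 [-0.60507077  0.49968432  4.81384421]
0.46195861756474493 60.835593938827515 [-0.23129372  0.43448207 -3.19462246] [0.01349384 0.04630597 0.03197859] 7.2333
```

View pics/w2b.png

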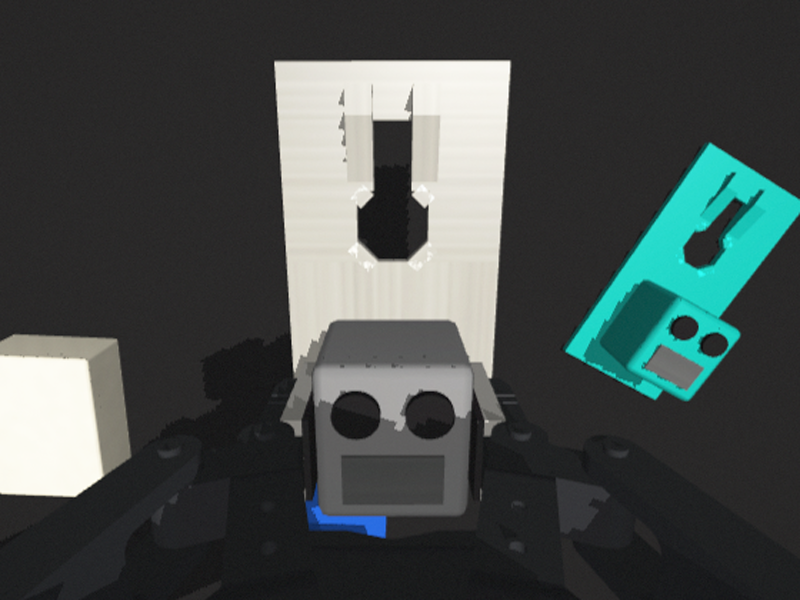

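Held square. The large end is centred at about (393,225) and the slot end at (392,121). Next I'll solve the plate's pose in the hand and move to hover over the stud.

```bash
python3 - <<'E'
from h import *
d=np.load("pics/w2.npz"); K=d["K"]; X=np.linalg.inv(bot.calibration("wrist")["hand_eye"])
P=np.array([(.065,.032,.004),(.065,-.032,.004),(.05,0,.004),(.0095,0,.004),(.02,.0105,.004),(.02,-.0105,.004)])
px=np.array([(275,61),(510,61),(392,121),(393,260),(358,225),(428,225)])*.7
def f(v,full=True):
    M=R.from_euler('zy',v[3:5]).as_matrix()@FLIP
    return ((proj(K,X,P@M.T+v[:3])-px)).ravel()
r=least_squares(f,[.03,0,.009,0,0]); print("5dof",np.round(r.x,4),np.abs(r.fun).max())
r=least_squares(lambda v:f(np.r_[v,0]),[.03,0,.009,0]); print("4dof",np.round(r.x,4),np.abs(r.fun).max())
E
```

```text
5dof [ 0.0299 -0.0001  0.0134 -0.0025  0.0415] 0.8417098331545958
4dof [ 0.0298 -0.0001  0.0115 -0.0025] 1.207183249713779
```

```bash
cat >> h.py <<'E'
FO=np.array([.6135,-.0448,.06]); M=Rz(.0414)@TILT; Q=q(M@FLIP)
def tcp(lx,ly,z):  # TCP when large_end is at face (lx,ly) and underside at height z
    return FO+M@np.array([lx-.05,ly,z+.0100])
def where(): 
    v=M.T@(np.array(bot.read_position())-FO); return np.round((v+[.05,0,-.01])*1e3,2)
def force(): return np.round(M.T@np.array(bot.read_ft_force()),2)
E
python3 - <<'E'
from h import *
bot.move_pose(tcp(.007,.0004,.07),Q)
bot.move_linear(tcp(.007,.0004,.017),speed=.08)
bot.wait(.2); print(where(),force(),bot.read_clock(),bot.read_joint_positions()[5]); shot("w3")
im=cv2.imread("pics/w3.png")[20:220,150:420]; cv2.imwrite("pics/w3b.png",cv2.resize(im,(800,592),interpolation=2))
E
```

```text
[ 7.5   0.3  17.48] [-0.08 -0.21 -3.53] 9.4 2.848349230010941
```

View pics/w3b.png

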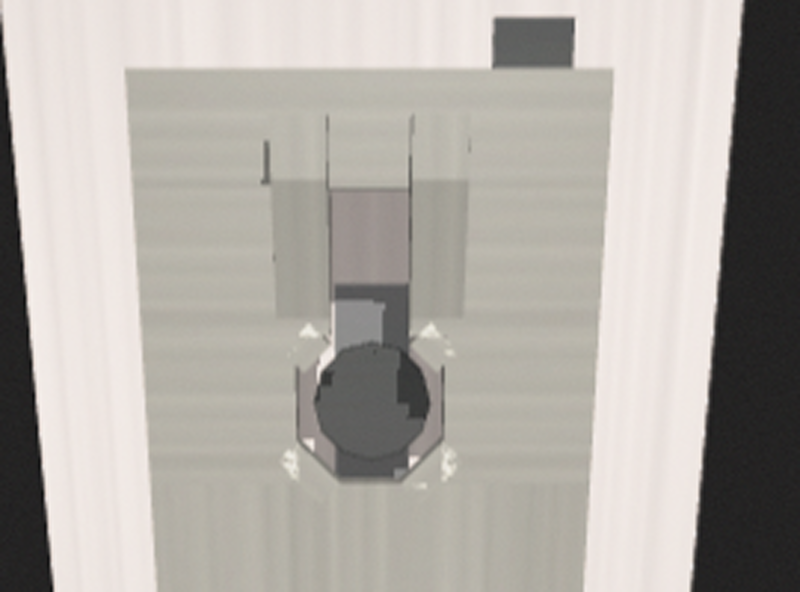

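The stud head at (372,401) shows centred in the octagon at (370,408), once parallax is allowed for. The plate should shift about 0.5 mm down the slope. Descending gently.

```bash
python3 - <<'E'
from h import *
h=bot.move_linear(tcp(.0065,.0001,-.004),speed=.015,until_force=4)
print(h,where(),force(),bot.read_clock())
if where()[2]<5:
    bot.wait(.2); print(where(),force(),bot.read_moment())
shot("w4")
im=cv2.imread("pics/w4.png")[20:220,150:420]; cv2.imwrite("pics/w4b.png",cv2.resize(im,(800,592),interpolation=2))
E
```

```text
True [6.47 0.14 0.1 ] [ 0.48 -0.29  4.03] 10.4833
[6.48 0.2  0.1 ] [ 1.38 -0.34  6.17] [-0.01618892  0.10421545 -0.01084146]
```

View pics/w4b.png

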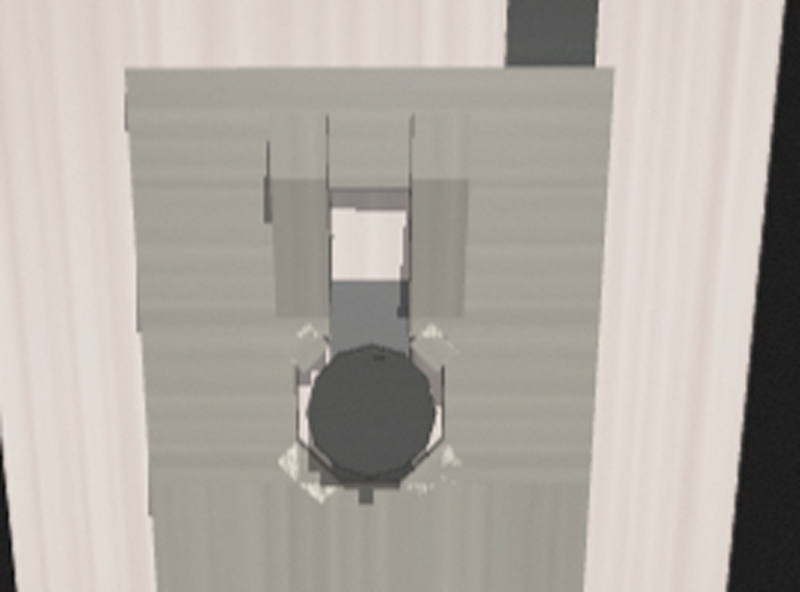

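The head at (371,412) stands through the octagon, above the plate top, and the underside is at about 0 mm, so the plate is flat. Sliding down to the stop.

```bash
python3 - <<'E'
from h import *
p=np.array(bot.read_position()); print(where(),force())
print(bot.move_linear(p+M@[-.018,0,.0000],speed=.02,until_force=14),where(),force())
p=np.array(bot.read_position())
print(bot.move_linear(p+M@[-.012,0,0],speed=.012,until_force=10),where(),force())
bot.wait(.3);print(where(),force(),bot.read_gripper_width(),bot.read_clock())
shot("w5")
im=cv2.imread("pics/w5.png")[20:220,150:420]; cv2.imwrite("pics/w5b.png",cv2.resize(im,(800,592),interpolation=2))
E
```

```text
[6.52 0.16 0.1 ] [ 0.69 -0.41  5.65]
False [-1.103e+01 -1.000e-02  1.100e-01] [ 4.54 -1.41  0.71]
True [-19.48  -0.12   0.11] [1.04 1.61 1.21]
[-19.32  -0.13   0.11] [-3.34  1.69  2.24] 0.4595780662106498 12.85
```

View pics/w5b.png

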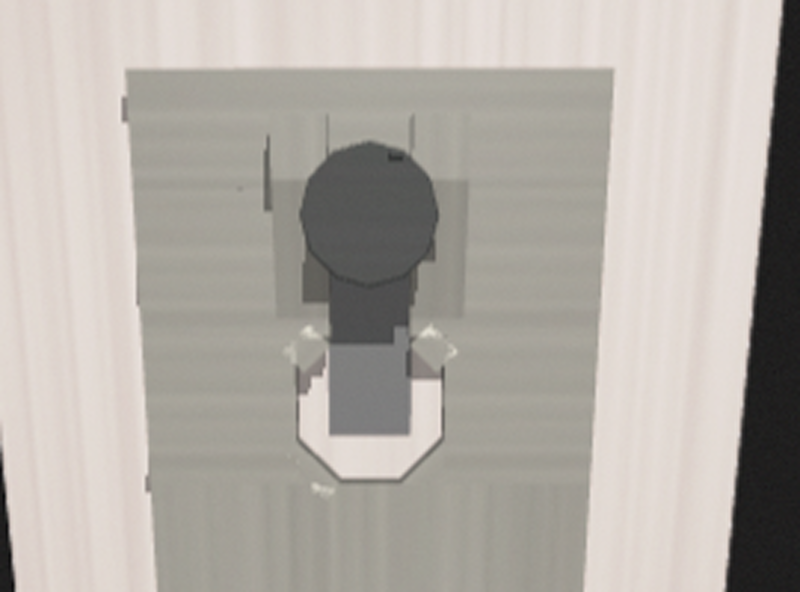

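The head is over the ramps at (370,213), about 4 mm short of the slot's end edge, which is where it should be when home. I'll confirm with a gentle push against the stop.

```bash
python3 - <<'E'
from h import *
p=np.array(bot.read_position())
print(bot.move_linear(p+M@[-.003,0,0],speed=.005,until_force=13),where(),force())
bot.wait(.3);print(where(),[force() for _ in range(3)],bot.read_clock())
E
```

```text
True [-19.22  -0.4    0.19] [3.68 0.11 1.28]
[-19.19  -0.38   0.17] [array([ 5.12, -0.94,  3.88]), array([ 5.12, -0.94,  3.88]), array([ 5.12, -0.94,  3.88])] 14.25
```

```bash
python3 - <<'E'
from h import *
K=np.load("pics/w5.npz")["K"]; X=np.linalg.inv(bot.calibration("wrist")["hand_eye"])
s=200/592
for z in(.0095,.0115):
    P=np.array([(.05,0,.004),(.065,0,.004),(.0095,0,.004),(.046,0,.0125),(.045,0,.0123)])@FLIP.T+[.03,0,z]
    print(np.round((proj(K,X,P)-[150,20])/[270/800,s],1).tolist())
p=np.array(bot.read_position())
print(bot.move_linear(p+M@[-.003,0,0],speed=.01,until_force=20),where(),force())
bot.wait(.3);print(where(),force(),bot.read_clock())
E
```

```text
[[372.9, 184.1], [373.0, 61.8], [372.5, 480.4], [373.0, 213.5], [373.0, 221.8]]
[[372.8, 185.0], [373.0, 64.4], [372.5, 477.5], [373.0, 214.0], [373.0, 222.2]]
False [-19.41  -0.48   0.37] [ 7.21  1.61 -5.29]
[-19.39  -0.47   0.36] [ 5.94  1.35 -4.22] 14.8667
```

The stop is confirmed: a 3 mm push did not advance the plate, and the head is where full home predicts (row 213.5). Releasing.

```bash
python3 - <<'E'
from h import *
bot.set_gripper(1.0); bot.wait(.3)
p=np.array(bot.read_position()); bot.move_linear(p+M@[0,0,.13],speed=.1)
bot.wait(.5); print(bot.read_clock(),force()); shot("w6")
im=cv2.imread("pics/w6.png")[20:320,100:460]; cv2.imwrite("pics/w6b.png",cv2.resize(im,(720,600),interpolation=2))
E
```

```text
17.6417 [-0.43  0.17  0.29]
```

View pics/w6b.png

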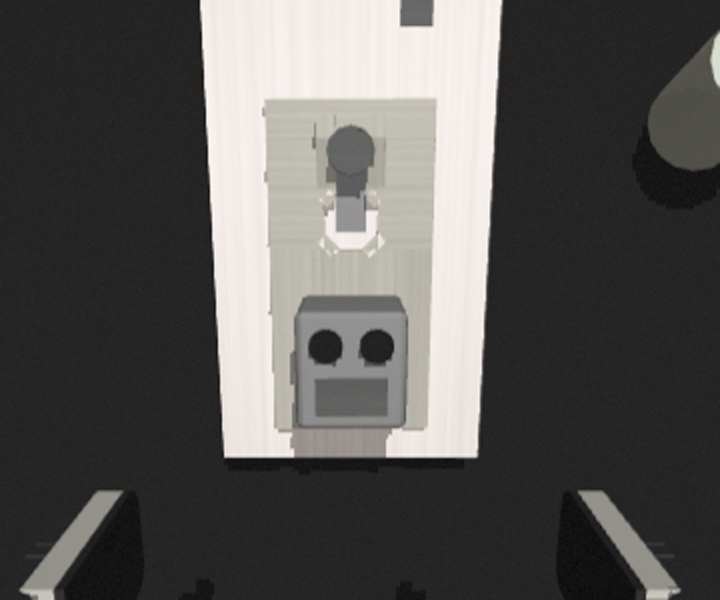

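The plate lies flat on the face, with the head at (351,149) over the ramps and the gripper clear. One numeric check of how far home it is, then hand in.

```bash
python3 - <<'E'
from h import *
d=np.load("pics/w6.npz")
ob=np.array([(265,99),(436,99),(351,250),(427,429),(351,149.5)])/2+[100,20]
def f(v):
    P=np.array([(.065,.032,.004),(.065,-.032,.004),(.0095,0,.004),(-.065,-.032,.004),(v[3],v[4],.0125)])
    A=Rz(v[2]); P=(P@A.T+[v[0],v[1],0])@M.T+FO
    return (proj(d["K"],d["X"],P)-ob).ravel()
r=least_squares(f,[-.039,0,0,.046,0]); print(np.round(r.x,4),np.abs(r.fun).max())
if abs(r.x[3]-.046)<.0013: print(bot.close_job())
E
```

```text
[-0.0401  0.0001  0.0041  0.0469 -0.0002] 0.5151799938732324
the job is handed in; nothing more can be done
None
```

The keyhole pod is mounted on the white dock: pressed over the stud until flat, slid down to the stop, clamped and released. I handed the job in at about 18 s, with the gripper clear and nothing else touched; I didn't read the clamp joint, so the clamping is judged from the stop and the final picture.

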